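Park the freshly glued lamp stem in its stop and shut the keeper

ROBOT

A 6-joint arm with a two-finger parallel gripper is mounted at the origin on the work surface. World frame = base frame: x ahead of the robot, y to its left, z up, the work surface at z = 0. Lengths are in m, angles in rad, forces in N, time in s.
With the tool pointing down it reaches from about 0.35 to 0.725 m from the base axis. Payload 4.3 kg.
Tool frame: the origin (TCP) lies midway between the tips of the shut fingers; the grasp point (between the pads) lies behind it (manip.grip_point_offset is the z of the grasp point in the tool frame, in m); z points along the fingers, y is the line along which they close (so a half turn about z gives the same grasp; the last joint's range is limited). The gripper opens to 85 mm and grips with 20 to 120 N. Pads are 22 mm wide; open, the fingers measure 114 mm over their backs; the gripper's body (76 mm by 85 mm) begins 54 mm behind the grasp point. The pads swing forward as they close: fully open they stand 13 mm farther back than shut.
Start: joints at [1.229, 0.377, 0.081, 1.274, 0, 1.46], TCP at [0.132, 0.56, 0.231] pointing down, gripper open.
Joint ranges: [-2.72, 2.72], [-0.84, 1.66], [-1.02, 1.22], [-1.77, 2.12], [-1.37, 1.28], [-3.14, 3.14]. Speed limits (rad/s): [2.57, 2.57, 3.14, 3.14, 3.14, 3.14].

INTERFACE

Orientations are given as a rotation vector (axis times angle).
In Python, from workcell import manip, viewer, finder gives the robot as it stands.
- The arm moves only by the shell command python3 -m jog 'ROWS'. ROWS is JSON, a list of rows, each a list of 7 numbers: the shift along the tool's x, y, z in cm, then the turn, a rotation vector about the tool's x, y, z in rad, then the opening, from 0 (shut) to 1 (fully open). A call has 1 to 12 rows; each row is the pose to reach, as a shift and turn from the pose commanded when the call began, along the tool's axes at that moment; what a row does not reach only later rows make up. A row lasts 1/10 s, in which the tool goes at most 50 mm and 8.59 degrees, less where a joint would pass 70% of its speed; a pose out of reach is approached as far as the arm can. A call with a gripper value outside its range is refused whole. The fingers move at their own pace and stop on an object; the grip force is fixed at half the most. Time passes only in rows, so rows that repeat a pose let the fingers close. It gives the time, the measured TCP pose, the force, the opening and the grip force at its end, in the units of the state.
- manip.get_obs(): the state, without advancing time (a new reading comes with each control period).
- viewer.snapshot(name): name is "scene" or "side" or "wrist"; returns (picture, depth): 384x512x3 uint8, blue, green, red; 384x512 float32, m along the optical axis (not along the pixel's ray), 0 where there is no reading.
- viewer.camera_model(name): a dict with "fx", "fy", "cx", "cy" (pixels), "camera_from_world" (4x4, takes a point from world to camera coordinates). Camera axes: x right, y down, z forward; pixel columns grow to the right and rows downward; lengths in m; the calibration is good to about 2 mm. A picture is of the moment at which its call begins: read the wrist's pose just before it. camera_model takes no time and is no camera call; for the wrist camera it gives the pose at the moment of the call.
- manip.close_job(): hands the job in; it is judged then, once.
Trained networks look in the newest picture that a camera, given by its name, has taken for a name from the list of things; names that differ only in an ending like _2 or _b are one class to them, and where a whole thing is asked for, a point or a joint stands for the part that bears it (a point fixed in the world has none). Each returns a list of dicts, best first, with "conf" (0 to 1); they miss things now and then, are a little off and sometimes report something else, mostly with a low value. They report only what shows in the picture. A call takes as long as a camera call. They do not tell look-alikes from the thing itself.
- finder.look_for(camera, name): "bbox" ([left, top, width, height] in pixels, round what is visible of it).
- finder.spot_point(camera, name): "point" ([column, row] in pixels: a listed point, or the origin of a listed thing).
The state is a dict: "clock": time; "joints": joint angles; "joint_velocities": joint speeds; "joint_efforts": joint torques, N m; "tcp_pos": TCP position; "ee_rot": TCP orientation; "ft_force": force on the tool from outside, world axes, zero at the start; "moment": the same for the moment, N m; "gripper_width": finger opening in m; "gripper_force": force on a finger pad.
Only numpy, scipy, OpenCV 4.12 (cv2) and the standard library are available. Lean on these libraries where they do the work, as an engineer would, in place of code of your own. Each camera call takes 0.05 s, during which the arm holds its last target. There are 200 camera calls.

TASK

The joint of the tall turned lamp stem is freshly glued, so do not pick it up: push it low on its foot so that it slides over the bench, upright and never lifted, into the open U-shaped wooden stop until its foot touches the back. Then push the hinged wooden keeper bar fully shut across the mouth behind it, and leave everything else on the bench where it is.

Things in the scene. Friction and masses are not known exactly. Their poses are not given: they have to be found in the camera images.
- stem: Lamp stem: tall turned wooden column with a short brass cylinder on top, loose, upright, about 0.45 kg. 240 high; round foot 76 in diameter with an upright rim from the bench up to 28; above 46 the column is only 19 to 30 in diameter. Pushed above about 50 it tips; pushed on the rim of its foot it slides (2 to 4 N). Origin: centre of its underside, z up.
- stop: Fixed U of pale battens 30 high, 18 thick, no floor. Origin: on the bench, where the centre of the stem's foot must end. +x points into the pocket, to the robot's right (world -y, within 20 degrees); +y side is away from the robot. Back: inner face at x = +38.5. Cheeks: inner faces at y = +-46, outer +-64, from x = -34 (mouth) to the back. A 4 thick pad under the pivot spans x -74 to -34, y 40 to 70.
- pivot (a point): Top of the keeper's pivot, 30 above the bench, at x = -54, y = +55 in the stop's frame (in front of its +y cheek). The keeper turns about the vertical through it.
- keeper (a joint): Keeper: pale bar 20 wide, 8 to 30 above the bench, reaching 115 from the pivot (15 the other way). In the stop's frame it points along (-sin q, -cos q). q = 0 is shut (end of travel): across the mouth along -y, faces at x = -64 and -44, in front of the stem's foot. Starts open at 2.1 to 2.4 rad (limit 2.5): close it by pushing its outer face. Stays where left; 0.5 N at 85 from the pivot moves it.
- keeper_tip (a point): Middle of the keeper's free end, 115 from the pivot, 19 above the bench.
- glue: Bystander: white glue bottle, 60 in diameter, 170 high, behind the stop's back. Origin under its centre.
- candlestand: Bystander: stubby turned wooden candle stand, 66 in diameter, 110 high, behind the stop's back. Not the lamp stem. Origin under its centre.
- sander: Bystander: cork sanding block 100 x 60 x 30. Origin under its centre.
- tape: Bystander: roll of tape lying flat, 90 in diameter, 24 high. Origin under its centre.
- pencil: Bystander: flat red carpenter's pencil 155 long, 14 wide, 8 thick, lying beside the stop's -y cheek. Origin under its middle.
- square: Bystander: try square lying flat, stock 120 x 30 x 16, steel blade 160. Origin under the stock's centre.
- mallet: Bystander: wooden mallet lying down, 315 long, head 75 x 130 x 60. Origin under the middle of its length.
Not all that is in view belongs to the job. What is shaped like the stem but blue is not meant. What is shaped like the stop but blue is not meant.

How it is judged:
By the outcome, as a careful person would: the job done as asked, in the order asked, and still so for the second after the job is handed in, with the robot touching nothing.
It also fails if it takes over 72 s, if anything falls off the work surface, if the arm or the gripper's body presses on something with over 40 N, if the wrist force passes 120 N, or if a joint passes its speed limit or range.

## Working session

There is one attempt and no reset: what is moved stays moved. The work goes in short steps, Python scripts to look and compute and a shell command to move; the robot and the scene stay as the last step left them, time stands still between calls to the robot, and variables do not carry over. Pictures are saved under pics/ and viewed, at most 13 in all, crops included, and the job is handed in when it is done.

```bash
ls; mkdir -p pics; cat > h.py <<'E'
import numpy as np, cv2
from workcell import manip, viewer, finder
def ray(cam,uv):
    m=viewer.camera_model(cam);T=np.linalg.inv(np.array(m["camera_from_world"]))
    d=np.array([(uv[0]-m["cx"])/m["fx"],(uv[1]-m["cy"])/m["fy"],1.]);return T[:3,3],T[:3,:3]@d
def atz(cam,uv,z=0.):
    o,d=ray(cam,uv);return o+d*(z-o[2])/d[2]
def depth_pt(cam,uv,D):
    o,d=ray(cam,uv);return o+d*D[int(uv[1]),int(uv[0])]
def proj(cam,p):
    m=viewer.camera_model(cam);q=np.array(m["camera_from_world"])@np.r_[p,1];return np.array([m["fx"]*q[0]/q[2]+m["cx"],m["fy"]*q[1]/q[2]+m["cy"]])
E
python3 - <<'E'
from h import *
np.set_printoptions(precision=3,suppress=True)
o=manip.get_obs();print(o["tcp_pos"],o["ee_rot"],o["clock"],manip.grip_point_offset)
P=[]
for c in("scene","side"):
    p,d=viewer.snapshot(c);P.append(p)
    for n in("stem","stop","pivot","keeper_tip","glue","candlestand"):
        for r in finder.spot_point(c,n)[:3]:
            u=r["point"];z={"pivot":.03,"keeper_tip":.019}.get(n,0)
            print(c,n,round(r["conf"],2),np.array(u),atz(c,u,z))
cv2.imwrite("pics/a.png",P[0]);cv2.imwrite("pics/b.png",P[1])
E
```

```text
pics
[0.132 0.559 0.23 ] [-0.363 -3.12   0.003] 0.0 -0.0187
scene stem 0.85 [284.2 192.4] [0.508 0.078 0.   ]
scene stem 0.61 [300.8 171.8] [0.429 0.161 0.   ]
scene stop 0.96 [225.1 208.1] [ 0.53  -0.135  0.   ]
scene stop 0.81 [182.4 153.8] [ 0.248 -0.249  0.   ]
scene pivot 0.69 [197.6 153.8] [ 0.289 -0.194  0.03 ]
scene pivot 0.57 [244.2 214.2] [ 0.589 -0.08   0.03 ]
scene keeper_tip 0.69 [185.5 135.1] [ 0.171 -0.226  0.019]
scene keeper_tip 0.55 [279.  227.1] [0.656 0.022 0.019]
scene glue 0.88 [177.8 211.6] [ 0.51  -0.293  0.   ]
scene candlestand 0.76 [194.2 241.4] [ 0.638 -0.254  0.   ]
side stem 0.93 [196.3 190.5] [0.42  0.167 0.   ]
side stop 0.8 [230.3 294.6] [ 0.262 -0.245  0.   ]
side stop 0.69 [273.4 226.8] [ 0.52  -0.131  0.   ]
side stop 0.27 [264.4 159.6] [0.71  0.142 0.   ]
side pivot 0.88 [277.7 204.1] [ 0.578 -0.085  0.03 ]
side pivot 0.8 [228.9 268.6] [ 0.301 -0.189  0.03 ]
side pivot 0.25 [253.6 248.8] [ 0.401 -0.178  0.03 ]
side keeper_tip 0.72 [200.1 297.5] [ 0.186 -0.209  0.019]
side keeper_tip 0.59 [267.7 178.8] [0.639 0.038 0.019]
side glue 0.72 [303.6 265.4] [ 0.491 -0.303  0.   ]
side candlestand 0.66 [327.  236.5] [ 0.625 -0.269  0.   ]
```

```bash
python3 - <<'E'
import cv2,numpy as np
a=cv2.imread("pics/a.png");b=cv2.imread("pics/b.png")
cv2.imwrite("pics/ab.png",np.vstack([cv2.resize(a[100:290,130:380],(790,600))]))
cv2.imwrite("pics/b2.png",cv2.resize(b[100:330,130:400],(700,596)))
E
```

```text
(no output)
```

View pics/ab.png

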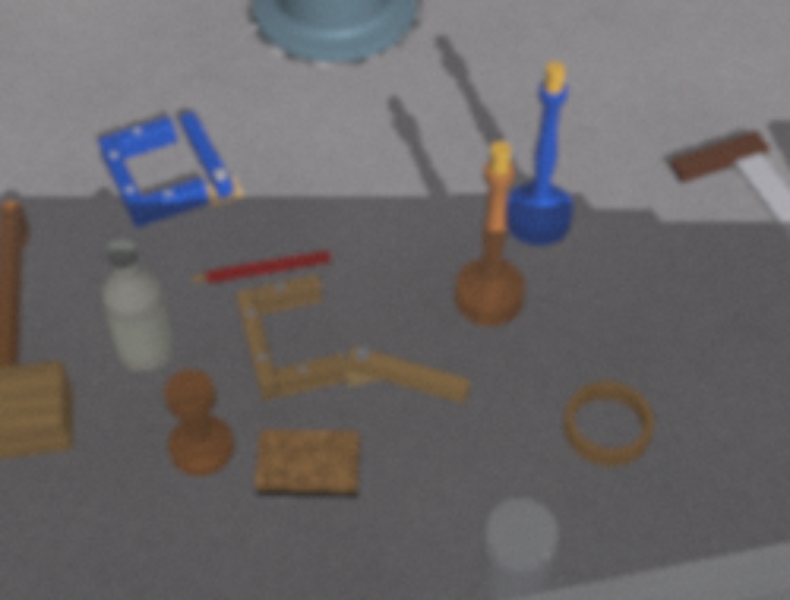

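View pics/b2.png

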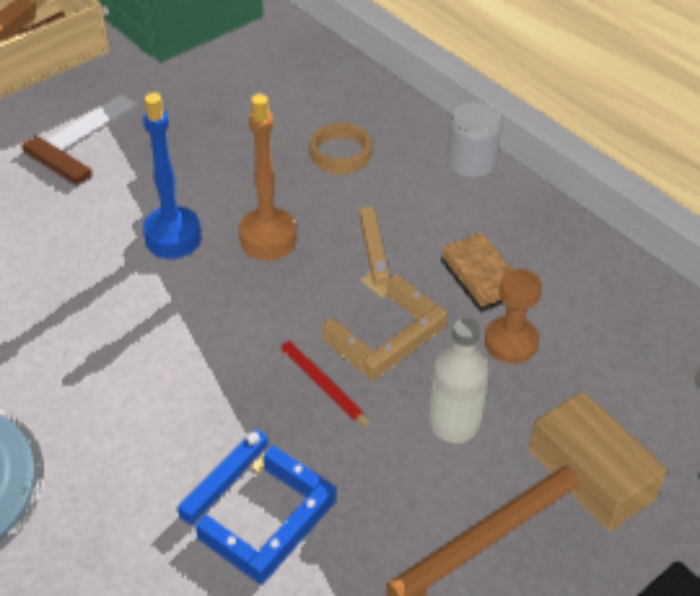

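The stem-like candidates in the scene view are the wooden stem at (284,192) and the blue look-alike at (301,172). The candle stand at (194,241) is short. The stop-like candidates are the wooden stop at (225,208) and the blue one at (182,154). I choose the wooden stem at about (0.508, 0.078) and the wooden stop at about (0.525, -0.133). In the crops (no rescaling of the choice needed) the wooden stem is brown with a brass top and the keeper is open. I'll move overhead first for a close look.

```bash
cat >> h.py <<'E'
from scipy.spatial.transform import Rotation as R
def ori(ang,tilt):
    """tool z = down tilted by tilt toward horizontal dir at ang; tool x = minus push dir side"""
    p=np.array([np.cos(ang),np.sin(ang),0]);d=np.array([0,0,-1.])
    z=np.cos(tilt)*d+np.sin(tilt)*p; x=-(np.cos(tilt)*p-np.sin(tilt)*d); y=np.cross(z,x)
    return R.from_matrix(np.c_[x,y,z])
def row(p,Rt,p0=None,R0=None):
    o=manip.get_obs();p0=np.array(o["tcp_pos"]) if p0 is None else p0;R0=R.from_rotvec(o["ee_rot"]) if R0 is None else R0
    s=R0.inv().apply(np.array(p)-p0)*100;w=(R0.inv()*Rt).as_rotvec();return np.round(s,2),np.round(w,3)
E
python3 - <<'E'
from h import *
print(row([.5,.03,.36],ori(np.radians(-94),0)))
E
```

```text
(array([-47.98, -43.1 , -12.87]), array([ 0.   , -0.   ,  1.409]))
```

```bash
python3 -m jog '[[0,0,-5,0,0,0,0.5],[0,0,-10,0,0,0,0.5],[-48,-43,-13,0,0,1.41,0.5],[-48,-43,-13,0,0,1.41,0.5],[-48,-43,-13,0,0,1.41,0.5],[-48,-43,-13,0,0,1.41,0.5],[-48,-43,-13,0,0,1.41,0.5],[-48,-43,-13,0,0,1.41,0.5],[-48,-43,-13,0,0,1.41,0.5],[-48,-43,-13,0,0,1.41,0.5],[-48,-43,-13,0,0,1.41,0.5],[-48,-43,-13,0,0,1.41,0.5]]'
python3 - <<'E'
from h import *
print(row([.5,.03,.36],ori(np.radians(-94),0)))
E
```

```text
clock: 1.9
tcp_pos: [0.4184, 0.148, 0.355]
ee_rot: [2.303, 2.136, 0.002]
ft_force: [0.4, 0.1, -0.2]
gripper_width: 0.0426
gripper_force: 0.0
(array([-11.15,   9.02,  -0.5 ]), array([ 0.001, -0.001, -0.005]))
```

```bash
python3 -m jog '[[-11,9,-0.5,0,0,0,0.5],[-11,9,-0.5,0,0,0,0.5],[-11,9,-0.5,0,0,0,0.5],[-11,9,-0.5,0,0,0,0.5],[-11,9,-0.5,0,0,0,0.5]]'
python3 - <<'E'
from h import *
np.set_printoptions(precision=3,suppress=True)
p,d=viewer.snapshot("wrist");s,_=viewer.snapshot("side")
print(manip.get_obs()["joints"],manip.get_obs()["tcp_pos"])
for c in("wrist",):
    for n in("stem","stop","pivot","keeper_tip"):
        for r in finder.spot_point(c,n)[:3]:
            u=r["point"];z={"pivot":.03,"keeper_tip":.019}.get(n,0)
            print(c,n,round(r["conf"],2),np.array(u),atz(c,u,z))
print(np.linalg.inv(viewer.camera_model("wrist")["camera_from_world"]))
cv2.imwrite("pics/w.png",p);np.save("w.npy",d)
cv2.imwrite("pics/ws.png",np.hstack([p,s])[:,:]if 0 else np.hstack([cv2.resize(p,(400,300)),cv2.resize(s,(400,300))]))
E
```

```text
clock: 2.4
tcp_pos: [0.4997, 0.0331, 0.3592]
ee_rot: [-2.3, -2.138, 0.0]
ft_force: [-0.2, 0.7, 0.1]
gripper_width: 0.043
gripper_force: 0.0
[-0.058  0.225  0.201  1.547  0.     1.583] [0.499 0.034 0.36 ]
wrist stem 0.84 [195.1  81.2] [0.415 0.157 0.   ]
wrist stem 0.73 [262.3 127.6] [0.518 0.077 0.   ]
wrist pivot 0.78 [153.1 286.8] [ 0.299 -0.191  0.03 ]
wrist pivot 0.73 [304.1 214.6] [ 0.579 -0.07   0.03 ]
wrist keeper_tip 0.87 [343.3 155.5] [0.648 0.024 0.019]
[[ 0.998 -0.067 -0.019  0.505]
 [-0.07  -0.959 -0.276  0.104]
 [ 0.001  0.276 -0.961  0.502]
 [ 0.     0.     0.     1.   ]]
```

View pics/ws.png

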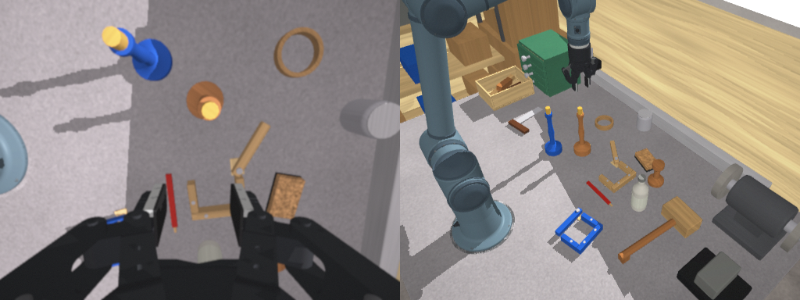

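The wrist view shows the blue stem at (195,81), the wooden stem foot at (262,128) and the keeper tip at (343,155). The pivot is at (304,215), with the pocket partly hidden behind the fingers. The side view shows the forearm high above everything. Next I fit the stem and stop from the depth clouds.

```bash
cat > fit.py <<'E'
from h import *
from scipy.optimize import minimize, least_squares
def cloud(c):
    p,D=viewer.snapshot(c);m=viewer.camera_model(c);T=np.linalg.inv(np.array(m["camera_from_world"]))
    v,u=np.mgrid[:384,:512];k=D>0;d=D[k]
    P=np.c_[(u[k]-m["cx"])/m["fx"]*d,(v[k]-m["cy"])/m["fy"]*d,d]@T[:3,:3].T+T[:3,3]
    return P,cv2.cvtColor(p,cv2.COLOR_BGR2HSV)[k]
def wood(H): return (H[:,0]>4)&(H[:,0]<28)&(H[:,1]>80)
def stem(P,H,g,r=.06):
    k=wood(H)&(np.hypot(*(P[:,:2]-g).T)<r)&(P[:,2]>.006)&(P[:,2]<.03);Q=P[k]
    s=least_squares(lambda x:np.hypot(*(Q[:,:2]-x).T)-.038,g,loss="soft_l1",f_scale=.002).x
    return s,len(Q)
def boxes(a):
    x,y,t,q=a;rot=lambda v:np.array([x,y])+np.array(v)@np.array([[np.cos(t),np.sin(t)],[-np.sin(t),np.cos(t)]])
    B=[[(-.034,.046),(.0565,.064)],[(-.034,-.064),(.0565,-.046)],[(.0385,-.064),(.0565,.064)]]
    out=[rot([(b[0][0],b[0][1]),(b[1][0],b[0][1]),(b[1][0],b[1][1]),(b[0][0],b[1][1])]) for b in B]
    e=np.array([-np.sin(q),-np.cos(q)]);n=np.array([e[1],-e[0]]);c=np.array([-.054,.055])
    out.append(rot([c-.015*e-.01*n,c+.115*e-.01*n,c+.115*e+.01*n,c-.015*e+.01*n]));return out
def stopfit(P,H,a0):
    k=wood(H)&(P[:,2]>.02)&(P[:,2]<.038)
    org=np.array([.38,-.26]);S=500.
    M=np.zeros((200,200),np.float32);ij=((P[k][:,:2]-org)*S).astype(int);ij=ij[((ij>=0)&(ij<200)).all(1)];M[ij[:,1],ij[:,0]]=1
    M=cv2.GaussianBlur(cv2.morphologyEx(M,cv2.MORPH_CLOSE,np.ones((3,3))),(0,0),1.5)
    def f(a):
        r=np.zeros((200,200),np.float32)
        for b in boxes(a):cv2.fillPoly(r,[np.round(((b-org)*S)*16).astype(np.int32)],1,shift=4)
        r=cv2.GaussianBlur(r,(0,0),1.5);return -2*(M*r).sum()+.6*(r*r).sum()
    sx=np.array([a0]+[np.array(a0)+d for d in np.diag([.01,.01,.1,.15])])
    b=minimize(f,a0,method="Nelder-Mead",options=dict(initial_simplex=sx,maxiter=400))
    return b.x,b.fun
E
python3 - <<'E'
from fit import *
np.set_printoptions(precision=3,suppress=True)
C={c:cloud(c) for c in("scene","side","wrist")}
P=np.vstack([c[0] for c in C.values()]);H=np.vstack([c[1] for c in C.values()])
for n,c in C.items():
    print(n,stem(*c,np.array([.512,.078])),stopfit(*c,[.526,-.133,np.radians(-94),2.2]))
print(stem(P,H,np.array([.512,.078])),stopfit(P,H,[.526,-.133,np.radians(-94),2.2]))
E
```

```text
scene (array([0.515, 0.078]), 126) (array([ 0.532, -0.136, -1.536,  2.117]), np.float64(-1302.843017578125))
side (array([0.514, 0.078]), 151) (array([ 0.523, -0.138, -1.502,  2.211]), np.float64(-1359.73388671875))
wrist (array([0.518, 0.073]), 317) (array([ 0.528, -0.134, -1.53 ,  2.155]), np.float64(-1180.79833984375))
(array([0.517, 0.075]), 594) (array([ 0.527, -0.137, -1.53 ,  2.143]), np.float64(-2407.516357421875))
```

```bash
python3 - <<'E'
from h import *
o=ori(np.radians(-87.5),np.radians(25))
print(row([.513,.155,.36],o));print(row([.513,.155,.06],o))
E
```

```text
(array([12.13,  0.53, -0.02]), array([-0.024, -0.436, -0.112]))
(array([12.13,  0.52, 29.98]), array([-0.024, -0.436, -0.112]))
```

```bash
python3 -m jog '[[12.1,0.5,0,-0.024,-0.436,-0.112,0.5],[12.1,0.5,0,-0.024,-0.436,-0.112,0.5],[12.1,0.5,0,-0.024,-0.436,-0.112,0.5],[12.1,0.5,0,-0.024,-0.436,-0.112,0.5],[12.1,0.5,5,-0.024,-0.436,-0.112,0.5],[12.1,0.5,10,-0.024,-0.436,-0.112,0.5],[12.1,0.5,15,-0.024,-0.436,-0.112,0.5],[12.1,0.5,20,-0.024,-0.436,-0.112,0.5],[12.1,0.5,24,-0.024,-0.436,-0.112,0.5],[12.1,0.5,28,-0.024,-0.436,-0.112,0.5],[12.1,0.5,30,-0.024,-0.436,-0.112,0.5],[12.1,0.5,30,-0.024,-0.436,-0.112,0.5]]'
python3 - <<'E'
from fit import *
np.set_printoptions(precision=3,suppress=True)
p,_=viewer.snapshot("wrist");s,_=viewer.snapshot("side")
cv2.imwrite("pics/c.png",np.hstack([cv2.resize(p,(400,300)),cv2.resize(s[60:285,160:460],(400,300))]))
C=cloud("side");print(stem(*C,np.array([.515,.077])))
o=ori(np.radians(-87.5),np.radians(25));print(row([.513,.150,.010],o));print(manip.get_obs()["joints"])
E
```

```text
clock: 4.05
tcp_pos: [0.5104, 0.1528, 0.0567]
ee_rot: [1.934, 2.021, -0.438]
ft_force: [-0.2, 0.1, -0.4]
gripper_width: 0.0428
gripper_force: 0.0
(array([0.514, 0.078]), 170)
(array([ 1.77, -0.14,  4.81]), array([ 0.001, -0.001, -0.002]))
[ 0.403  0.566 -0.163  1.004 -0.407  1.965]
```

View pics/c.png

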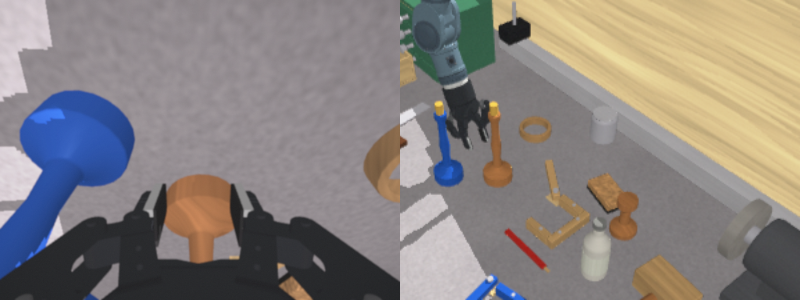

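The gripper is behind the wooden stem. In the left half, the foot (column 165–237) is centred between the fingers and the blue stem is clear to the left. Now I descend.

```bash
python3 -m jog '[[0.9,0,2.4,0,0,0,0.5],[1.4,-0.1,3.8,0,0,0,0.5],[1.7,-0.1,4.6,0,0,0,0.5],[1.8,-0.1,4.8,0,0,0,0.5],[1.8,-0.1,4.8,0,0,0,0.5],[1.8,-0.1,4.8,0,0,0,0.5]]'
python3 - <<'E'
from h import *
o=ori(np.radians(-87.5),np.radians(25));a=np.radians(-87.5);p=np.array(manip.get_obs()["tcp_pos"]);
s=np.array([.528,-.137]);d=np.array([np.cos(a),np.sin(a)])
for b in(.095,.065,.055,.045,.2,.15): q=s-d*b;print(b,q,row([*q,.010],o))
E
```

```text
clock: 4.8
tcp_pos: [0.5133, 0.1505, 0.0095]
ee_rot: [1.934, 2.018, -0.427]
ft_force: [0.1, -0.2, 0.7]
gripper_width: 0.0428
gripper_force: 0.0
0.095 [ 0.52385616 -0.04209042] (array([-17.5 ,   0.24,   8.1 ]), array([ 0.001, -0.001, -0.001]))
0.065 [ 0.52516474 -0.07206187] (array([-20.22,   0.24,   9.36]), array([ 0.001, -0.001, -0.001]))
0.055 [ 0.52560093 -0.08205235] (array([-21.13,   0.24,   9.79]), array([ 0.001, -0.001, -0.001]))
0.045 [ 0.52603713 -0.09204283] (array([-22.03,   0.24,  10.21]), array([ 0.001, -0.001, -0.001]))
0.2 [0.51927612 0.06280964] (array([-7.98,  0.23,  3.67]), array([ 0.001, -0.001, -0.001]))
0.15 [0.52145709 0.01285723] (array([-12.52,   0.23,   5.78]), array([ 0.001, -0.001, -0.001]))
```

```bash
python3 -m jog '[[-0.9,0,0.42,0,0,0,0.5],[-1.8,0,0.83,0,0,0,0.5],[-2.3,0,1.05,0,0,0,0.5],[-2.7,0.05,1.24,0,0,0,0.5],[-3.2,0.05,1.47,0,0,0,0.5],[-3.6,0.05,1.65,0,0,0,0.5],[-4.1,0.05,1.88,0,0,0,0.5],[-4.5,0.1,2.07,0,0,0,0.5],[-5,0.1,2.3,0,0,0,0.5],[-5.4,0.1,2.49,0,0,0,0.5],[-5.9,0.1,2.72,0,0,0,0.5],[-6.3,0.1,2.91,0,0,0,0.5]]'
python3 - <<'E'
from fit import *
np.set_printoptions(precision=4,suppress=True)
g=np.array(manip.get_obs()["tcp_pos"]);print(g)
for c in("scene","side"):print(c,stem(*cloud(c),g[:2]+[0.002,-.042],.05))
p,_=viewer.snapshot("wrist");s,_=viewer.snapshot("side")
cv2.imwrite("pics/d.png",np.hstack([cv2.resize(p,(400,300)),cv2.resize(s[60:285,160:460],(400,300))]))
E
```

```text
clock: 6.0
tcp_pos: [0.5162, 0.0803, 0.0087]
ee_rot: [1.934, 2.019, -0.43]
ft_force: [0.3, 2.6, -0.7]
gripper_width: 0.0424
gripper_force: 1.0
[0.5162 0.0803 0.0087]
scene (array([0.517 , 0.0435]), 127)
side (array([0.5158, 0.042 ]), 163)
```

View pics/d.png

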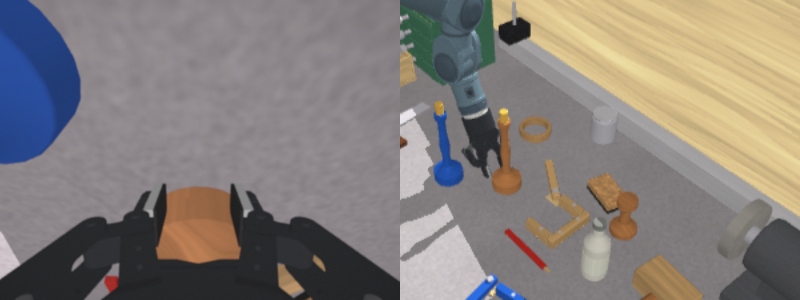

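The stem is upright and sliding in the cradle at 2.6 N. I continue towards the mouth.

```bash
python3 - <<'E'
from h import *
o=ori(np.radians(-87.5),np.radians(25));a=np.radians(-87.5)
s=np.array([.528,-.137]);d=np.array([np.cos(a),np.sin(a)])
for b in(.125,): q=s-d*b;print(b,q,row([*q,.010],o))
E
```

```text
0.125 [ 0.52254758 -0.01211897] (array([-8.43,  0.26,  3.8 ]), array([-0.002,  0.001, -0.001]))
```

```bash
python3 -m jog '[[-0.5,0,0.22,0,0,0,0.5],[-1.1,0,0.5,0,0,0,0.5],[-1.8,0.05,0.8,0,0,0,0.5],[-2.6,0.05,1.17,0,0,0,0.5],[-3.4,0.1,1.53,0,0,0,0.5],[-4.2,0.1,1.9,0,0,0,0.5],[-5,0.15,2.25,0,0,0,0.5],[-5.8,0.15,2.6,0,0,0,0.5],[-6.6,0.2,3,0,0,0,0.5],[-7.3,0.2,3.3,0,0,0,0.5],[-8,0.25,3.6,0,0,0,0.5],[-8.4,0.26,3.8,0,0,0,0.5]]'
python3 - <<'E'
from fit import *
np.set_printoptions(precision=4,suppress=True)
g=np.array(manip.get_obs()["tcp_pos"]);print(g)
P=[]
for c in("scene","side"):
    q=cloud(c);P.append(q);print(c,stem(*q,g[:2]+[0.002,-.038],.045),stopfit(*q,[.527,-.137,-1.53,2.15])[0])
p,_=viewer.snapshot("wrist");s,_=viewer.snapshot("side")
cv2.imwrite("pics/e.png",np.hstack([cv2.resize(p,(400,300)),cv2.resize(s[150:285,220:400],(400,300))]))
a=-1.53;o=ori(np.radians(-87.5),np.radians(25));d=np.array([np.cos(a),np.sin(a)])
for b in(.095,.0475,.0375): q=np.array([.527,-.137])-d*b;print(b,q,row([*q,.010],o))
E
```

```text
clock: 7.4
tcp_pos: [0.5228, -0.0119, 0.0098]
ee_rot: [1.934, 2.018, -0.43]
ft_force: [0.3, 1.6, -1.4]
gripper_width: 0.0428
gripper_force: 1.1
[ 0.5228 -0.0119  0.0098]
scene (array([ 0.5236, -0.0477]), 134) [ 0.532  -0.1351 -1.52    2.1511]
side (array([ 0.5232, -0.0499]), 181) [ 0.5236 -0.1364 -1.4944  2.2351]
0.095 [ 0.5231 -0.0421] (array([-2.76, -0.11,  1.29]), array([-0.001,  0.001, -0.001]))
0.0475 [ 0.5251 -0.0895] (array([-7.07, -0.12,  3.3 ]), array([-0.001,  0.001, -0.001]))
0.0375 [ 0.5255 -0.0995] (array([-7.97, -0.12,  3.73]), array([-0.001,  0.001, -0.001]))
```

View pics/e.png

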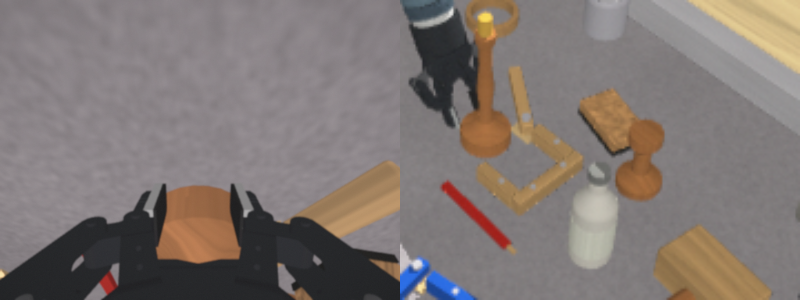

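The stem is upright just before the mouth, with the keeper open on the right and no obstruction. It lies on the stop's axis to within 1–2 mm, so I push on into the pocket.

```bash
python3 -m jog '[[-0.5,0,0.24,0,0,0,0.5],[-1.1,0,0.51,0,0,0,0.5],[-1.8,0,0.84,0,0,0,0.5],[-2.5,-0.05,1.17,0,0,0,0.5],[-3.2,-0.05,1.5,0,0,0,0.5],[-3.9,-0.05,1.82,0,0,0,0.5],[-4.6,-0.05,2.15,0,0,0,0.5],[-5.3,-0.1,2.48,0,0,0,0.5],[-5.9,-0.1,2.76,0,0,0,0.5],[-6.4,-0.1,3,0,0,0,0.5],[-6.8,-0.1,3.18,0,0,0,0.5],[-6.8,-0.1,3.18,0,0,0,0.5]]'
python3 - <<'E'
from fit import *
np.set_printoptions(precision=4,suppress=True)
g=np.array(manip.get_obs()["tcp_pos"])
for c in("scene","side"):print(c,stem(*cloud(c),g[:2]+[0.002,-.038],.04))
p,_=viewer.snapshot("scene");s,_=viewer.snapshot("side")
cv2.imwrite("pics/f.png",np.hstack([cv2.resize(p[150:255,170:310],(400,300)),cv2.resize(s[150:285,220:400],(400,300))]))
E
```

```text
clock: 8.8
tcp_pos: [0.5249, -0.0871, 0.0098]
ee_rot: [1.934, 2.017, -0.431]
ft_force: [0.7, 0.3, -0.5]
gripper_width: 0.0428
gripper_force: 0.2
scene (array([ 0.5259, -0.1241]), 119)
side (array([ 0.5264, -0.1237]), 140)
```

View pics/f.png

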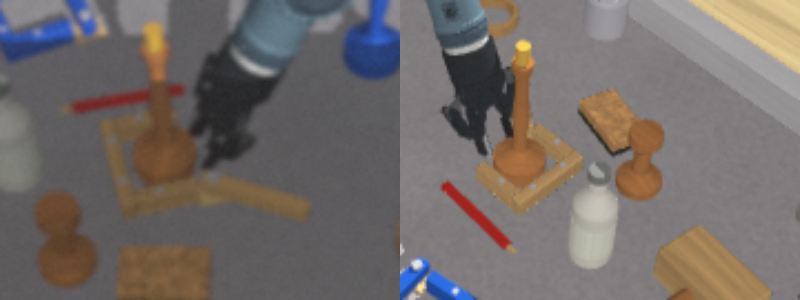

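The stem is inside the pocket with roughly 13 mm left. I creep forward while watching the force.

```bash
python3 -m jog '[[-0.2,0,0.09,0,0,0,0.5],[-0.4,0,0.19,0,0,0,0.5],[-0.6,0,0.28,0,0,0,0.5],[-0.75,0,0.35,0,0,0,0.5],[-0.9,0,0.42,0,0,0,0.5]]'; python3 -m jog '[[-0.1,0,0.05,0,0,0,0.5],[-0.2,0,0.09,0,0,0,0.5]]'; python3 -m jog '[[-0.1,0,0.05,0,0,0,0.5],[-0.1,0,0.05,0,0,0,0.5]]'
```

```text
clock: 9.5
tcp_pos: [0.5253, -0.0962, 0.0096]
ee_rot: [1.934, 2.019, -0.43]
ft_force: [0.5, 1.9, -0.0]
gripper_width: 0.0425
gripper_force: 0.9
clock: 9.7
tcp_pos: [0.5255, -0.0973, 0.0094]
ee_rot: [1.935, 2.021, -0.427]
ft_force: [-1.0, 8.8, 2.9]
gripper_width: 0.0426
gripper_force: 4.1
clock: 9.9
tcp_pos: [0.5256, -0.0974, 0.0094]
ee_rot: [1.935, 2.023, -0.425]
ft_force: [-1.0, 9.7, 3.1]
gripper_width: 0.0425
gripper_force: 5.1
```

The force rose to 9 N with no further advance, so the foot touches the back. I retreat straight back and then up.

```bash
python3 -m jog '[[0.4,0,-0.19,0,0,0,0.5],[1.2,0,-0.56,0,0,0,0.5],[2.6,0,-1.2,0,0,0,0.5],[4.5,0,-2.1,0,0,0,0.5],[6.8,0,-3.17,0,0,0,0.5],[9,0,-4.2,0,0,0,0.4],[9,0,-6,0,0,0,0.2],[8,0,-10,0,0,0,0],[6,0,-15,0,0,0,0],[4.5,0,-20,0,0,0,0]]'
python3 - <<'E'
from fit import *
np.set_printoptions(precision=4,suppress=True)
for c in("scene","side"):
    q=cloud(c);print(c,stem(*q,np.array([.527,-.135]),.04))
    for n in("pivot","keeper_tip","sander","tape"):
        for r in finder.spot_point(c,n)[:2]:
            print(c,n,round(r["conf"],2),atz(c,r["point"],{"pivot":.03,"keeper_tip":.019}.get(n,0)))
p,_=viewer.snapshot("scene");s,_=viewer.snapshot("side")
cv2.imwrite("pics/g.png",np.hstack([cv2.resize(p[150:255,170:310],(400,300)),cv2.resize(s[150:285,220:400],(400,300))]))
piv=np.array([.5795,-.081]);th=-1.51;Rm=np.array([[np.cos(th),-np.sin(th)],[np.sin(th),np.cos(th)]])
o=ori(np.radians(-87.5),0)
def c(q,r=.08,off=.028):
    return piv+Rm@(r*np.array([-np.sin(q),-np.cos(q)])-off*np.array([np.cos(q),-np.sin(q)]))
A=c(2.2,off=.045);print("A",A,row([*A,.2],o),row([*A,.015],o))
E
```

```text
clock: 10.9
tcp_pos: [0.5197, 0.0248, 0.1674]
ee_rot: [1.933, 2.018, -0.432]
ft_force: [1.4, 0.0, -0.7]
gripper_width: 0.0001
gripper_force: 0.0
scene (array([ 0.5257, -0.1335]), 120)
scene pivot 0.89 [ 0.5711 -0.0777  0.03  ]
scene pivot 0.78 [ 0.3083 -0.1891  0.03  ]
scene keeper_tip 0.57 [ 0.527  -0.1339  0.019 ]
scene keeper_tip 0.51 [0.6392 0.0134 0.019 ]
scene sander 0.94 [ 0.6892 -0.1588  0.    ]
scene tape 0.59 [0.6988 0.1474 0.    ]
side (array([ 0.5254, -0.1331]), 121)
side pivot 0.74 [ 0.2951 -0.1908  0.03  ]
side pivot 0.7 [ 0.5754 -0.0887  0.03  ]
side keeper_tip 0.83 [ 0.184  -0.2152  0.019 ]
side keeper_tip 0.43 [0.6314 0.0335 0.019 ]
side sander 0.92 [ 0.695  -0.1599  0.    ]
side tape 0.75 [0.7058 0.1582 0.    ]
A [ 0.6605 -0.0378] (array([-7.69, 13.8 , -0.32]), array([-0.003,  0.437, -0.001])) (array([ 0.13, 13.85, 16.44]), array([-0.003,  0.437, -0.001]))
```

View pics/g.png

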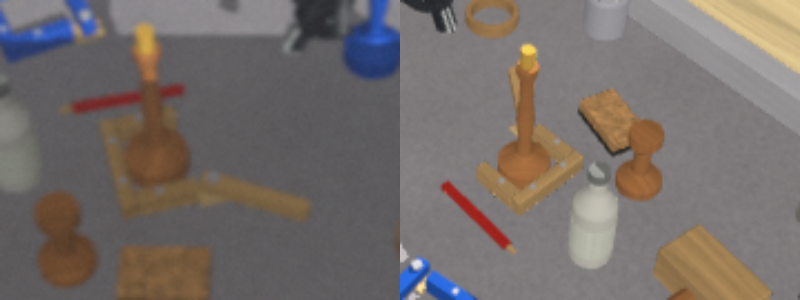

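The stem stands upright in the pocket against the back. Next I go to the keeper's far (outer) side.

```bash
python3 -m jog '[[-7.7,13.8,-0.3,0,0.437,0,0],[-7.7,13.8,-0.3,0,0.437,0,0],[-7.7,13.8,-0.3,0,0.437,0,0],[-7.7,13.8,-0.3,0,0.437,0,0],[-7.7,13.8,-0.3,0,0.437,0,0],[-6,13.8,3.4,0,0.437,0,0],[-4,13.8,7.8,0,0.437,0,0],[-2,13.8,12.1,0,0.437,0,0],[-0.7,13.8,14.8,0,0.437,0,0],[0.1,13.8,16.4,0,0.437,0,0],[0.1,13.8,16.4,0,0.437,0,0]]'
cat > k.py <<'E'
from h import *
np.set_printoptions(precision=4,suppress=True)
piv=np.array([.578,-.082]);th=-1.51;Rm=np.array([[np.cos(th),-np.sin(th)],[np.sin(th),np.cos(th)]])
o=ori(np.radians(-87.5),0)
def c(q,r=.08,off=.028):
    return piv+Rm@(r*np.array([-np.sin(q),-np.cos(q)])-off*np.array([np.cos(q),-np.sin(q)]))
E
python3 - <<'E'
from k import *
for q in np.arange(2.1,-.05,-.15):
    a,w=row([*c(q),.015],o);print(round(q,2),c(q),a,w if q>2 else "")
E
```

```text
clock: 12.6
tcp_pos: [0.6558, -0.0352, 0.0128]
ee_rot: [-2.165, -2.265, 0.009]
ft_force: [-0.9, 0.5, -0.1]
gripper_width: -0.0
gripper_force: 0.0
2.1 [ 0.6391 -0.0233] [ 1.27 -1.62 -0.2 ] [-0.01  -0.002  0.001]
1.95 [ 0.6296 -0.0148] [ 2.15 -2.53 -0.19] 
1.8 [ 0.619  -0.0078] [ 2.9  -3.56 -0.18] 
1.65 [ 0.6075 -0.0025] [ 3.48 -4.69 -0.17] 
1.5 [0.5953 0.001 ] [ 3.88 -5.89 -0.15] 
1.35 [0.5827 0.0026] [ 4.11 -7.14 -0.14] 
1.2 [0.57   0.0024] [ 4.14 -8.41 -0.13] 
1.05 [0.5574 0.0002] [ 3.98 -9.67 -0.12] 
0.9 [ 0.5454 -0.0038] [  3.63 -10.89  -0.1 ] 
0.75 [ 0.5341 -0.0095] [  3.11 -12.05  -0.09] 
0.6 [ 0.5237 -0.0169] [  2.42 -13.11  -0.09] 
0.45 [ 0.5146 -0.0257] [  1.58 -14.07  -0.08] 
0.3 [ 0.5069 -0.0358] [  0.6  -14.88  -0.07] 
0.15 [ 0.5008 -0.047 ] [ -0.48 -15.54  -0.07] 
0.0 [ 0.4964 -0.0589] [ -1.66 -16.03  -0.07]
```

```bash
python3 -m jog '[[0.7,-0.8,-0.2,0,0,0,0],[1.3,-1.6,-0.2,0,0,0,0],[1.7,-2.1,-0.2,0,0,0,0],[2.15,-2.55,-0.2,0,0,0,0],[2.5,-3,-0.2,0,0,0,0],[2.9,-3.6,-0.2,0,0,0,0],[3.2,-4.1,-0.2,0,0,0,0],[3.5,-4.7,-0.2,0,0,0,0],[3.7,-5.3,-0.2,0,0,0,0],[3.9,-5.9,-0.2,0,0,0,0],[4,-6.5,-0.2,0,0,0,0],[4.1,-7.1,-0.15,0,0,0,0]]'
python3 - <<'E'
from k import *
p,_=viewer.snapshot("scene");s,_=viewer.snapshot("side")
cv2.imwrite("pics/i.png",np.hstack([cv2.resize(p[150:255,170:310],(400,300)),cv2.resize(s[120:285,180:400],(400,300))]))
for q in np.arange(1.2,-.2,-.15): print(round(q,2),*row([*c(q),.015],o))
E
```

```text
clock: 13.8
tcp_pos: [0.588, 0.0004, 0.0184]
ee_rot: [-2.173, -2.268, -0.0]
ft_force: [-0.2, -1.0, 0.5]
gripper_width: 0.0001
gripper_force: 0.4
1.2 [ 0.25 -1.69  0.31] [-0.002 -0.001 -0.001]
1.05 [ 0.09 -2.95  0.32] [-0.002 -0.001 -0.001]
0.9 [-0.26 -4.17  0.32] [-0.002 -0.001 -0.001]
0.75 [-0.79 -5.33  0.32] [-0.002 -0.001 -0.001]
0.6 [-1.48 -6.39  0.32] [-0.002 -0.001 -0.001]
0.45 [-2.32 -7.34  0.32] [-0.002 -0.001 -0.001]
0.3 [-3.3  -8.15  0.32] [-0.002 -0.001 -0.001]
0.15 [-4.39 -8.81  0.32] [-0.002 -0.001 -0.001]
0.0 [-5.56 -9.3   0.32] [-0.002 -0.001 -0.001]
-0.15 [-6.79 -9.6   0.32] [-0.002 -0.001 -0.001]
```

View pics/i.png

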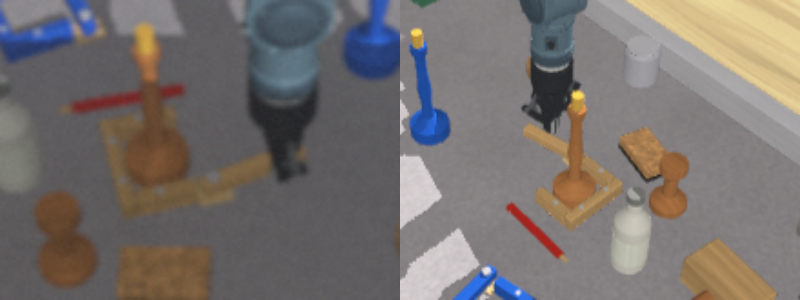

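The keeper is swinging properly and sits at about q = 1.3, with the finger on its outer face. I continue to nearly shut, leaning the body back so it stays clear of the column.

```bash
python3 -m jog '[[0.25,-0.9,0.2,0,-0.05,0,0],[0.25,-1.7,0.2,0,-0.1,0,0],[0.1,-2.9,0.2,0,-0.2,0,0],[-0.25,-4.2,0.2,0,-0.3,0,0],[-0.8,-5.3,0.2,0,-0.35,0,0],[-1.5,-6.4,0.2,0,-0.35,0,0],[-2.3,-7.3,0.2,0,-0.35,0,0],[-3.3,-8.1,0.2,0,-0.35,0,0],[-4,-8.5,0.2,0,-0.35,0,0],[-4.4,-8.8,0.2,0,-0.35,0,0],[-4.9,-9,0.2,0,-0.35,0,0],[-4.9,-9,0.2,0,-0.35,0,0]]'
python3 - <<'E'
from k import *
p,_=viewer.snapshot("scene");s,_=viewer.snapshot("side")
cv2.imwrite("pics/j.png",np.hstack([cv2.resize(p[150:255,170:310],(400,300)),cv2.resize(s[120:285,180:400],(400,300))]))
E
```

```text
clock: 15.1
tcp_pos: [0.5003, -0.0532, 0.0165]
ee_rot: [1.986, 2.071, -0.352]
ft_force: [-0.4, 1.2, -0.5]
gripper_width: 0.0
gripper_force: 0.0
```

View pics/j.png

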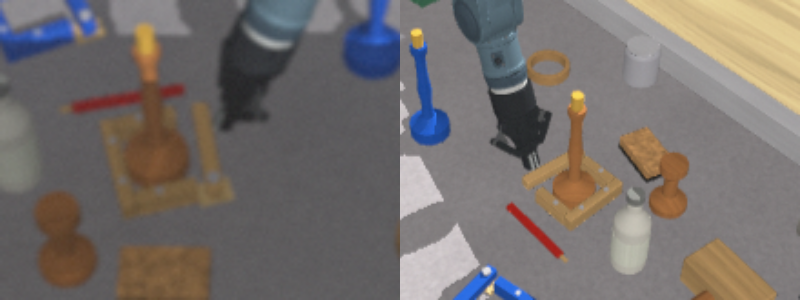

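The keeper is almost parallel to the back. I creep forward until the end stop resists.

```bash
python3 -m jog '[[-0.2,0,0.07,0,0,0,0],[-0.4,0,0.14,0,0,0,0],[-0.6,0,0.21,0,0,0,0]]'; python3 -m jog '[[-0.2,0,0.07,0,0,0,0],[-0.3,0,0.11,0,0,0,0]]'; python3 -m jog '[[-0.2,0,0.07,0,0,0,0],[-0.3,0,0.1,0,0,0,0]]'
```

```text
clock: 15.5
tcp_pos: [0.5007, -0.0587, 0.0163]
ee_rot: [1.985, 2.072, -0.351]
ft_force: [-0.4, 1.3, -0.0]
gripper_width: -0.0002
gripper_force: 0.3
clock: 15.7
tcp_pos: [0.5008, -0.0621, 0.0164]
ee_rot: [1.985, 2.072, -0.351]
ft_force: [-0.8, 0.3, -0.7]
gripper_width: -0.0004
gripper_force: 0.3
clock: 15.9
tcp_pos: [0.5008, -0.0629, 0.0162]
ee_rot: [1.987, 2.077, -0.346]
ft_force: [-2.4, 11.6, 5.7]
gripper_width: -0.0001
gripper_force: 6.0
```

```bash
python3 -m jog '[[-0.1,0,0.03,0,0,0,0],[-0.1,0,0.03,0,0,0,0]]'; python3 -m jog '[[0.3,0,-0.1,0,0,0,0],[0.8,0,-0.3,0,0,0,0],[1.8,0,-0.6,0,0,0,0],[3.5,0,-1.3,0,0,0,0],[6,0,-2.2,0,0,0,0],[8,0,-5,0,0,0,0],[8,0,-10,0,0,0,0],[8,0,-15,0,0,0,0],[8,0,-18,0,0,0,0]]'
python3 - <<'E'
from fit import *
np.set_printoptions(precision=4,suppress=True)
Pn=[]
for c in("scene","side"):
    q=cloud(c);Pn.append(q);print(c,stem(*q,np.array([.527,-.135]),.04),stopfit(*q,[.527,-.136,-1.51,.05])[0])
p,_=viewer.snapshot("scene");s,_=viewer.snapshot("side")
cv2.imwrite("pics/l.png",np.hstack([cv2.resize(p[150:255,170:310],(400,300)),cv2.resize(s[120:285,180:400],(400,300))]))
E
```

```text
clock: 16.1
tcp_pos: [0.5008, -0.063, 0.0162]
ee_rot: [1.987, 2.078, -0.344]
ft_force: [-2.8, 11.8, 6.4]
gripper_width: 0.0004
gripper_force: 6.5
clock: 17.0
tcp_pos: [0.4967, 0.0723, 0.1619]
ee_rot: [1.983, 2.071, -0.346]
ft_force: [0.7, 0.2, -0.2]
gripper_width: -0.0001
gripper_force: 0.0
scene (array([ 0.5257, -0.1336]), 119) [ 0.5319 -0.1326 -1.5175 -0.0423]
side (array([ 0.5259, -0.1331]), 137) [ 0.5226 -0.1356 -1.4795 -0.0261]
```

View pics/l.png

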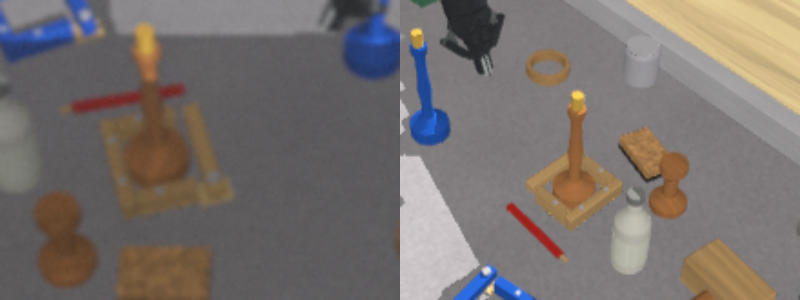

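The final picture shows the stem upright at the back, the keeper shut across the mouth, and the bystanders in place.

```bash
python3 -c "from workcell import manip; print(manip.close_job())"
```

```text
the job is handed in; nothing more can be done
None
```

The wooden lamp stem was slid upright against the back of the wooden stop, the keeper was then pushed shut to its end stop, and the job was handed in with no sign that anything else had moved.

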